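# Swing out the folding hook and hang up the punching board

## Task

Swing the folded hook on the bench stand fully out, away from its back board. Then take the white punching board out of the rack and hang it on the hook by its hand slot, behind the upturned tip, and let go. Leave the black board standing in the rack and do not disturb the tin, the wax or the glue bottle.

Things in the scene. Friction and masses are not known exactly. Their poses are not given: they have to be found in the camera images.
- stand: Wooden bench stand, fixed. Origin on the bench; z up; its front, where the hook swings out, looks along its -x; +y is left seen from the front. Foot 110 x 190 x 14 mm (x -45 to +65). Upright back board at x 21 to 39 mm, 180 mm wide, top edge 150 mm above the bench, lower than the hook's bar, so fingers can reach behind the hook above it. Steel hinge bracket at y = +68 mm, 176 mm high.
- hook (a joint): Angle of the hook about its upright hinge, rad: 0 = folded flat along the back board, bar pointing along the stand's -y; 1.571 = fully out against its stop, bar pointing along the stand's -x. It grows as the hook swings forward. It has friction (about 0.12 N m, 1 N at the tip), no spring, and stays where it is left.
- hook_pivot (a point): Point on the hook's upright hinge axis at the height of the bar's axis: 165 mm above the bench, at x = 0, y = +68 mm of the stand. Its frame turns with the hook: -y runs along the bar toward the tip, z up.
- hook_seat (a point): Point on top of the hook's bar, half way along: 65 mm from the hinge axis, 170 mm above the bench. Frame turns with the hook: -y toward the tip, z up. The steel bar is level, round, 10 mm in diameter, straight for 120 mm from the hinge axis.
- hook_tip (a point): Centre of the red 13 mm ball at the end of the hook's upturned tip: 130 mm from the hinge axis, 184.5 mm above the bench; the top of the ball is 26 mm above the bar's axis (191 mm above the bench).
- rack: Wooden rack, 130 x 150 mm, fixed for the run. Origin on the bench at its centre. Two parallel slots along its y axis at x = -40 and x = +40 mm, each 15 mm wide; slot floor 12 mm above the bench, slot walls up to 52 mm above the bench. Each slot holds one board; which is in which varies.
- white_board: White plastic board, 12 mm thick (its x) x 120 wide (y) x 165 tall (z), about 0.2 kg, upright in one slot of the rack. Origin: centre of its lower edge. Hand slot through it: 60 mm wide, gabled, 75 mm to 129 mm (ridge; 109 mm at the sides) above the lower edge; the solid strip above it is 36 mm high and is the place to grip, across the 12 mm thickness.
- slot_top (a point): Ridge of the gabled top of the white board's hand slot (mid thickness, 129 mm above its lower edge, 36 mm below its upper edge). This is where the hook's bar bears when the board hangs.
- black_board: Black board of the same shape and size, standing in the other slot of the rack. To be left alone. Origin: centre of its lower edge.
- rivet_tin: Round white tin, 67 mm across, 32 mm high. Bystander. Origin: centre of its underside.
- beeswax: Block of yellow wax, 35 x 52 x 21 mm. Bystander. Origin: centre of its underside.
- glue_bottle: White glue bottle with an orange nozzle, 43 mm across, 143 mm high. Bystander. Origin: centre of its underside.
- press_knob (a point): Black ball knob, about 35 mm across, at the end of the fixed lever of the green hand press that stands between rack and stand. It does not move: keep the arm and gripper clear of it. The lever slopes down from it to the press, about 0.13 m to its left (world +y), whose body is 270 mm high.

How it is judged:
By the outcome, as a careful person would: the job done as asked, in the order asked, and still so for the second after the job is handed in, with the robot touching nothing.
It also fails if it takes over 69 s, if anything falls off the work surface, if the arm or the gripper's body presses on something with over 40 N, if the wrist force passes 120 N, or if a joint passes its speed limit or range.

## Robot

A 7-joint arm with a two-finger parallel gripper is mounted at the origin on a cart in front of the work surface, level with it; the furniture and walls round the work are solid. World frame = base frame: x ahead of the robot, y to its left, z up, the work surface at z = 0. Lengths are in m, angles in degrees, forces in N, time in s.
With the tool pointing down it reaches from about 0.425 to 0.95 m from the base axis. Payload 4.7 kg.
Tool frame: the origin (TCP) lies at the very end of the fingers, on their centre line; the grasp point (between the pads) lies grip_depth behind it (grip_depth is the distance from the TCP to the grasp point, in m); z points along the fingers, y is the line along which they close (so a half turn about z gives the same grasp; the last joint's range is limited). The gripper opens to 85 mm and grips with 20 to 120 N. Pads are 22 mm wide; open, the fingers measure 114 mm over their backs; the gripper's body (76 mm by 85 mm) begins 54 mm behind the grasp point. The pads swing forward as they close: fully open they stand 13 mm farther back than shut.
Start: joints at [69.563, 26.849, -2.785, 87.806, 1.381, 65.374, -4.715], TCP at [0.217, -0.639, 0.231] pointing down, gripper open.
Joint ranges: [-148.3, 148.3], [-19.14, 114.17], [-79.39, 73.82], [5.75, 140.21], [-59.74, 239.74], [12.07, 113.84], [-152.46, 152.46]. Speed limits (degrees/s): [147.25, 147.25, 180, 180, 180, 180, 180].

## Interface

Orientations are given as a 3x3 rotation matrix whose columns are the frame's x, y, z axes.
In Python, from bench import * gives the robot as it stands.
- The arm moves only by the tool arm_command, never from a script. Its argument "steps" is a list of rows, each a list of 3 entries, a list of its own where there are three numbers: the shift along the world's x, y, z in m, then the turn about the world's z in rad, then the finger opening in m, from 0 to 0.0854. A call has 1 to 12 rows; each row is the pose to reach, as a shift and turn from the pose commanded when the call began; what a row does not reach only later rows make up. A row lasts 1/8 s, in which the tool goes at most 62.5 mm and 10.7 degrees, less where a joint would pass 70% of its speed; a pose out of reach is approached as far as the arm can. A call with a gripper value outside its range is refused whole. The fingers move at their own pace and stop on an object; the grip force is fixed at half the most. Time passes only in rows, so rows that repeat a pose let the fingers close. It gives the time, the measured TCP pose, the force, the opening and the grip force at its end, in the units of the state.
- state(): the state, without advancing time (a new reading comes with each control period).
- camera(name): name is "scene" or "top" or "wrist"; returns (picture, depth): 420x560x3 uint8, blue, green, red; 420x560 float32, m along the optical axis (not along the pixel's ray), 0 where there is no reading.
- camera_info(name): a dict with "mtx" (3x3 intrinsics, pixels), "R" (3x3) and "t" (3): a world point X has camera coordinates R X + t. Camera axes: x right, y down, z forward; pixel columns grow to the right and rows downward; lengths in m; the calibration is good to about 2 mm. A picture is of the moment at which its call begins: read the wrist's pose just before it. camera_info takes no time and is no camera call; for the wrist camera it gives the pose at the moment of the call.
- finish_job(): hands the job in; it is judged then, once.
Trained networks look in the newest picture that a camera, given by its name, has taken for a name from the list of things; names that differ only in an ending like _2 or _b are one class to them, and where a whole thing is asked for, a point or a joint stands for the part that bears it (a point fixed in the world has none). Each returns a list of dicts, best first, with "conf" (0 to 1); they miss things now and then, are a little off and sometimes report something else, mostly with a low value. They report only what shows in the picture. A call takes as long as a camera call.
- search_frame(target, camera): "xyz" ([x, y, z] in m, in the coordinates of the camera as it stood for that picture, good to about 4 mm: the middle of the surface that is visible of it).
- silhouettes(target, camera): "pixels" (420x560 bool, what is visible of it).
- landmark_of(target, camera): "xyz" ([x, y, z] in m, in the coordinates of the camera as it stood for that picture, good to about 4 mm: a listed point, or the origin of a listed thing).
The state is a dict: "t": time; "joints": joint angles; "joint_velocities": joint speeds; "effort": joint torques, N m; "tool_pos": TCP position; "tool_rot": TCP orientation; "contact_force": force on the tool from outside, world axes, zero at the start; "torque": the same for the moment, N m; "finger_gap": finger opening in m; "grip_force": force on a finger pad.
Only numpy, scipy, OpenCV 4.12 (cv2) and the standard library are available. Lean on these libraries where they do the work, as an engineer would, in place of code of your own. Each camera call takes 0.05 s, during which the arm holds its last target. There are 200 camera calls.

## Working session

There is one attempt and no reset: what is moved stays moved. The work goes in short steps, Python scripts to look and compute and a tool call to move; the robot and the scene stay as the last step left them, time stands still between calls to the robot, and variables do not carry over. Pictures are saved under pics/ and viewed, at most 10 in all, crops included, and the job is handed in when it is done.

Besides the shell and the picture viewer there is one more tool, called in YAML: its name, and indented under it one key for each argument. arm_command: Moves the arm, as the interface text tells. Its arguments: {"type":"object","properties":{"steps":{"type":"array"}},"required":["steps"]}

```bash
mkdir -p pics; ls; cat > h.py <<'E'
from bench import *
import numpy as np, cv2
def w(cam,p,info=None):
    i=info or camera_info(cam); R=np.array(i["R"]);t=np.array(i["t"])
    return R.T@(np.array(p)-t)
def px(cam,X,info=None):
    i=info or camera_info(cam); c=np.array(i["R"])@np.array(X)+np.array(i["t"]); q=np.array(i["mtx"])@c
    return q[:2]/q[2]
def cloud(cam,depth,info=None):
    i=info or camera_info(cam); K=np.array(i["mtx"]); v,u=np.mgrid[:420,:560]
    P=np.stack([(u-K[0,2])/K[0,0]*depth,(v-K[1,2])/K[1,1]*depth,depth],-1)
    return (P-np.array(i["t"]))@np.array(i["R"])
E
cat > a.py <<'E'
from h import *
np.set_printoptions(precision=4,suppress=True)
ims=[]
for c in ["scene","top"]:
    im,d=camera(c); cv2.imwrite(f"pics/{c}0.png",im); np.save(f"{c}0.npy",d)
    for n in ["stand","hook_pivot","hook_seat","hook_tip","rack","white_board","slot_top","black_board","rivet_tin","beeswax","glue_bottle","press_knob"]:
        r=landmark_of(n,c)[:2]
        print(c,n,[(round(x["conf"],2),w(c,x["xyz"])) for x in r])
s=state();print(s["t"],s["tool_pos"],s["tool_rot"],s["contact_force"],s["finger_gap"])
E
python3 a.py; python3 -c "
import cv2,numpy as np
"
```

```text
pics
scene stand [(0.58, array([ 0.6104, -0.2251,  0.0047]))]
scene hook_pivot [(0.68, array([ 0.6026, -0.1537,  0.162 ]))]
scene hook_seat [(0.81, array([ 0.6071, -0.2208,  0.1711]))]
scene hook_tip [(0.38, array([0.4912, 0.2601, 0.0116]))]
scene rack []
scene white_board [(0.61, array([0.4933, 0.2573, 0.0125])), (0.43, array([ 0.3903, -0.0569,  0.0014]))]
scene slot_top [(0.81, array([0.4984, 0.2613, 0.1418]))]
scene black_board [(0.79, array([0.4136, 0.2684, 0.0132]))]
scene rivet_tin [(0.61, array([ 0.4554,  0.2656, -0.0013])), (0.6, array([ 0.3892, -0.0598,  0.0011]))]
scene beeswax [(0.54, array([ 0.4603, -0.3061, -0.0011]))]
scene glue_bottle [(0.89, array([ 0.7695, -0.084 ,  0.0059]))]
scene press_knob []
top stand [(0.89, array([ 0.612 , -0.2229,  0.0018]))]
top hook_pivot [(0.75, array([ 0.5998, -0.1602,  0.1655]))]
top hook_seat [(0.7, array([ 0.6083, -0.2216,  0.1699]))]
top hook_tip [(0.67, array([ 0.6194, -0.2822,  0.1894]))]
top rack [(0.74, array([0.4569, 0.2672, 0.0012]))]
top white_board [(0.87, array([0.4933, 0.2598, 0.007 ])), (0.22, array([ 0.618 , -0.284 ,  0.1863]))]
top slot_top [(0.58, array([0.4998, 0.2619, 0.1445]))]
top black_board [(0.64, array([0.4154, 0.2623, 0.0091]))]
top rivet_tin [(0.77, array([ 0.3898, -0.0632,  0.0006]))]
top beeswax [(0.68, array([ 0.461, -0.304,  0.002])), (0.49, array([ 0.7683, -0.0844,  0.0052]))]
top glue_bottle [(0.61, array([ 0.7694, -0.0803,  0.0034]))]
top press_knob [(0.73, array([ 0.6   , -0.1578,  0.165 ]))]
1.3 [ 0.2174 -0.6391  0.2313] [[ 0.9467  0.322   0.0001]
 [ 0.322  -0.9467 -0.0001]
 [ 0.      0.0001 -1.    ]] [0.1564 1.2022 0.3245] 0.08565820942795732
```

View pics/scene0.png

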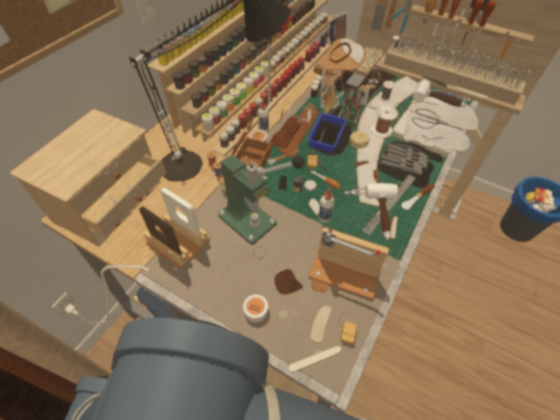

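View pics/top0.png

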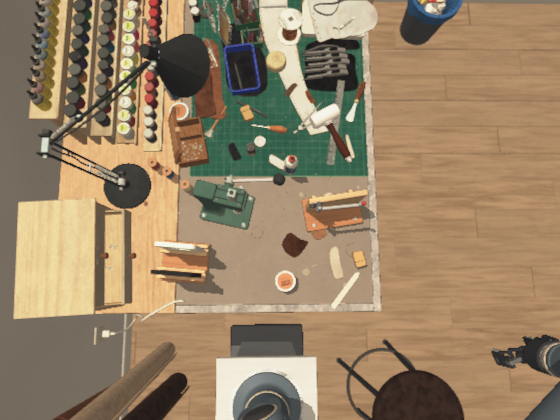

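The scene picture shows the stand with the hook folded at about (350,240) and the rack with the black board nearer and the white board behind it at (180,215). The top view shows the press at (225,203), its black knob at (278,179), the stand at (335,208) and the rack at (183,262).

```bash
cat > b.py <<'E'
from h import *
np.set_printoptions(precision=4,suppress=True)
im=cv2.imread("pics/top0.png");d=np.load("top0.npy");P=cloud("top",d)
def line(m,name):
    Q=P[m&(d>0)]
    if len(Q)<5: print(name,len(Q));return
    c=Q.mean(0);_,_,v=np.linalg.svd(Q[:,:2]-c[:2]);a=v[0]; s=(Q[:,:2]-c[:2])@a
    print(name,len(Q),c,"dir",np.degrees(np.arctan2(a[1],a[0])),"ext",s.min(),s.max(),"z",np.percentile(Q[:,2],[5,50,95]),"mn",Q.min(0),"mx",Q.max(0))
X,Y,Z=P[...,0],P[...,1],P[...,2]
line((abs(X-.495)<.03)&(abs(Y-.26)<.09)&(Z>.165),"white top")
line((abs(X-.415)<.03)&(abs(Y-.26)<.09)&(Z>.165),"black top")
line((abs(X-.64)<.025)&(abs(Y+.22)<.13)&(Z>.135)&(Z<.156),"stand back top")
line((abs(X-.61)<.03)&(abs(Y+.22)<.12)&(Z>.158),"hook")
v,u=np.mgrid[:420,:560]
line((abs(u-278)<5)&(abs(v-179)<4),"knob")
line((abs(u-255)<18)&(abs(v-180)<3)&(Z>.05),"lever")
line((X>.5)&(X<.8)&(Y>-.04)&(Y<.25)&(Z>.2),"press high")
line((X>.5)&(X<.8)&(Y>-.04)&(Y<.22)&(Z>.03),"press")
for y in np.arange(-.05,.35,.03):
    print(round(y,2),[round(float(np.max(Z[(abs(Y-y)<.015)&(abs(X-x)<.015)&(d>0)],initial=0)),2) for x in np.arange(.36,.85,.03)])
print(Z[150:170,250].mean(), camera_info("wrist"))
for n in ["stand","rack"]:
    pass
E
python3 b.py
```

```text
white top 187 [0.4936 0.2591 0.1762] dir -95.4632725681202 ext -0.060880734145956586 0.05751857980182812 z [0.1704 0.1766 0.1801] mn [0.4828 0.2022 0.1654] mx [0.5033 0.3198 0.1818]
black top 182 [0.4142 0.2666 0.1764] dir -95.26068070435996 ext -0.061710283291439925 0.05734751818460346 z [0.1722 0.1768 0.1804] mn [0.4035 0.2098 0.1663] mx [0.4239 0.3279 0.1823]
stand back top 372 [ 0.639  -0.2186  0.1488] dir -81.16309374434358 ext -0.09051182395013702 0.09087058708929226 z [0.1414 0.1491 0.1532] mn [ 0.6153 -0.309   0.1352] mx [ 0.6606 -0.1286  0.1558]
hook 207 [ 0.6066 -0.2101  0.1719] dir -87.24853268249959 ext -0.07111272566126986 0.08048416265976593 z [0.1633 0.1703 0.1877] mn [ 0.5919 -0.2904  0.1583] mx [ 0.6213 -0.1385  0.194 ]
knob 62 [ 0.6407 -0.0319  0.3566] dir -91.32649174429166 ext -0.010060632845407582 0.010051876960749455 z [0.3528 0.3568 0.3597] mn [ 0.6331 -0.0419  0.3505] mx [ 0.6492 -0.0219  0.3605]
lever 124 [0.657  0.0284 0.2831] dir 76.22846873657146 ext -0.04817491255510397 0.050000258572876835 z [0.2347 0.2827 0.3277] mn [ 0.6405 -0.0174  0.2286] mx [0.6727 
[... 1467 characters left out ...]
0.02, 0.18, 0.18, 0.01, 0.01, 0.01, 0.01, 0.01, 0.05, 0.05, 0.01, 0.6, 0.6, 0.15]
0.28 [0.01, 0.06, 0.18, 0.02, 0.18, 0.18, 0.0, 0.01, 0.01, 0.01, 0.01, 0.05, 0.05, 0.01, 0.58, 0.15, 0.16]
0.31 [0.01, 0.06, 0.18, 0.05, 0.18, 0.18, 0.01, 0.0, 0.01, 0.0, 0.01, 0.0, 0.05, 0.05, 0.56, 0.09, 0.11]
0.34 [0.01, 0.05, 0.17, 0.05, 0.06, 0.05, 0.01, 0.0, 0.0, 0.0, 0.01, 0.0, 0.01, 0.54, 0.54, 0.01, 0.02]
0.07817854675984244 {'mtx': array([[325.7893,   0.    , 280.7606],
       [  0.    , 325.7893, 210.5097],
       [  0.    ,   0.    ,   1.    ]]), 'R': array([[ 0.3227, -0.9465,  0.    ],
       [-0.8988, -0.3065,  0.3134],
       [-0.2966, -0.1011, -0.9496]]), 't': array([-0.6758, -0.0404,  0.3796])}
```

```bash
cat > c.py <<'E'
from h import *
np.set_printoptions(precision=4,suppress=True)
import bench; print([k for k in dir(bench) if not k.startswith('_')], getattr(bench,'grip_depth',None)); print(state().keys())
a=np.radians(8.84); O=np.array([.6094,-.2232]); piv=O+.068*np.array([-np.sin(a),np.cos(a)])
s=state()["tool_pos"]; print("piv",piv,s)
for th in range(0,91,15):
    t=np.radians(th); ba=np.radians(-81.16)-t; b=np.array([np.cos(ba),np.sin(ba)]); n=np.array([b[1],-b[0]])
    h=.005+.0145*abs(np.cos(t))+.011*abs(np.sin(t)); c=piv+.105*b-h*n
    print(th,c,c-s[:2])
E
python3 c.py
```

```text
['PlanningError', 'camera', 'camera_info', 'finish_job', 'grip_depth', 'landmark_of', 'search_frame', 'silhouettes', 'state'] 0.0187
dict_keys(['t', 'joints', 'joint_velocities', 'effort', 'tool_pos', 'tool_rot', 'contact_force', 'torque', 'grip_force', 'finger_gap'])
piv [ 0.599 -0.156] [ 0.2174 -0.6391  0.2313]
0 [ 0.6344 -0.2568] [0.417  0.3823]
15 [ 0.6094 -0.2627] [0.392  0.3763]
30 [ 0.5826 -0.2623] [0.3652 0.3768]
45 [ 0.5556 -0.2544] [0.3382 0.3847]
60 [ 0.5308 -0.2388] [0.3134 0.4002]
75 [ 0.5107 -0.2162] [0.2934 0.4229]
90 [ 0.4977 -0.188 ] [0.2803 0.4511]
```

arm_command:
  steps:
    - [[0.05,0.04,0.02],0.18,0]
    - [[0.1,0.08,0.04],0.36,0]
    - [[0.14,0.12,0.05],0.54,0]
    - [[0.18,0.16,0.05],0.72,0]
    - [[0.22,0.2,0.05],0.9,0]
    - [[0.26,0.235,0.05],1.08,0]
    - [[0.3,0.27,0.05],1.26,0]
    - [[0.34,0.3,0.05],1.396,0]
    - [[0.385,0.335,0.05],1.396,0]
    - [[0.44,0.36,0.05],1.396,0]
    - [[0.44,0.36,0.05],1.396,0]
    - [[0.44,0.36,0.05],1.396,0]

```text
t: 2.8
tool_pos: [0.657, -0.2794, 0.2808]
tool_rot: [[-0.152, 0.988, -0.001], [0.988, 0.152, -0.0], [-0.0, -0.001, -1.0]]
contact_force: [-0.1, -0.9, -0.2]
finger_gap: 0.0002
grip_force: 0.0
```

```bash
cat > d.py <<'E'
from h import *
import sys
np.set_printoptions(precision=4,suppress=True)
i=camera_info("wrist"); im,d=camera("wrist"); cv2.imwrite(f"pics/{sys.argv[1]}.png",im); np.save("w.npy",d)
for n in sys.argv[2:]:
    print(n,[(round(x["conf"],2),w("wrist",x["xyz"],i)) for x in landmark_of(n,"wrist")[:2]])
P=cloud("wrist",d,i)
np.save("P.npy",P)
E
python3 d.py w1 hook_tip hook_seat hook_pivot stand
```

```text
hook_tip [(0.96, array([ 0.6163, -0.2871,  0.1846]))]
hook_seat [(0.81, array([ 0.6098, -0.222 ,  0.1656]))]
hook_pivot [(0.63, array([ 0.6043, -0.16  ,  0.1654]))]
stand [(0.96, array([ 0.6093, -0.2213, -0.0006]))]
```

View pics/w1.png

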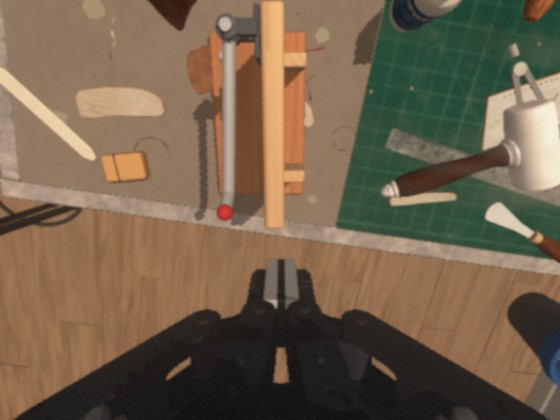

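The wrist view shows the bar running from the bracket (228,30) to the red tip (225,212). The back board lies at column 272 and the closed fingers are at (282,285). This agrees with the measured poses.

arm_command:
  steps:
    - [[-0.012,0.023,-0.04],0,0]
    - [[-0.012,0.023,-0.08],0,0]
    - [[-0.012,0.023,-0.11],0,0]
    - [[-0.012,0.023,-0.125],0,0]
    - [[-0.012,0.023,-0.125],0,0]

```text
t: 3.68
tool_pos: [0.6448, -0.2565, 0.1558]
tool_rot: [[-0.152, 0.988, -0.001], [0.988, 0.152, 0.0], [0.001, -0.001, -1.0]]
contact_force: [0.3, 0.2, 1.3]
finger_gap: -0.0002
grip_force: 0.0
```

arm_command:
  steps:
    - [[-0.011,-0.001,0],0,0]
    - [[-0.023,-0.004,0],0,0]
    - [[-0.036,-0.007,0],0,0]
    - [[-0.049,-0.007,0],0,0]
    - [[-0.062,-0.006,0],0,0]
    - [[-0.076,-0.003,0],0,0]
    - [[-0.089,0.002,0],0,0]
    - [[-0.102,0.009,0],0,0]
    - [[-0.114,0.017,0],0,0]
    - [[-0.125,0.028,0],0,0]
    - [[-0.134,0.04,0],0,0]
    - [[-0.134,0.04,0],0,0]

```text
t: 5.18
tool_pos: [0.5103, -0.2146, 0.1563]
tool_rot: [[-0.154, 0.988, -0.002], [0.988, 0.154, 0.0], [0.001, -0.002, -1.0]]
contact_force: [0.0, -0.4, 0.0]
finger_gap: -0.0002
grip_force: 0.0
```

arm_command:
  steps:
    - [[-0.007,0.013,0],0,0]
    - [[-0.012,0.024,0],0,0]
    - [[-0.013,0.028,0],0,0]
    - [[-0.013,0.03,0],0,0]
    - [[-0.013,0.03,0],0,0]

```text
t: 5.8
tool_pos: [0.4983, -0.1887, 0.1564]
tool_rot: [[-0.151, 0.989, 0.0], [0.989, 0.151, -0.003], [-0.003, -0.0, -1.0]]
contact_force: [0.3, -5.0, -1.6]
finger_gap: -0.0002
grip_force: 3.1
```

```bash
python3 d.py w2 hook_tip hook_seat hook_pivot; python3 - <<'E'
from h import *
np.set_printoptions(precision=4,suppress=True)
im,d=camera("top");cv2.imwrite("pics/top1.png",im)
for n in ["hook_tip","hook_pivot","press_knob"]: print([(round(x["conf"],2),w("top",x["xyz"])) for x in landmark_of(n,"top")])
P=np.load("P.npy");I=cv2.imread("pics/w2.png").astype(int)
m=(P[...,2]>.163)&(P[...,2]<.175)&(P[...,0]>.45)&(P[...,0]<.59)&(abs(P[...,1]+.165)<.03)
Q=P[m][:,:2]; c=Q.mean(0);v=np.linalg.svd(Q-c)[2][0] if len(Q)<5000 else np.linalg.eigh(np.cov(Q.T))[1][:,1]
print(len(Q),c,np.degrees(np.arctan2(v[1],v[0])))
E
```

```text
hook_tip [(0.57, array([ 0.4742, -0.1786,  0.1828]))]
hook_seat [(0.82, array([ 0.5373, -0.1645,  0.1676]))]
hook_pivot [(0.83, array([ 0.6045, -0.1552,  0.1632]))]
[(0.68, array([0.4568, 0.2649, 0.0018])), (0.62, array([ 0.4736, -0.173 ,  0.1852]))]
[(0.63, array([ 0.5995, -0.1615,  0.1638]))]
[]
6298 [ 0.5302 -0.1674] -169.52401820177712
```

View pics/w2.png

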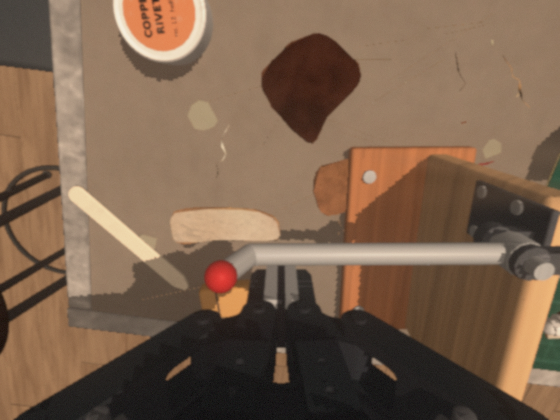

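The view shows the bar horizontal at row 252, with the red tip at (220,277) and the hinge at (530,262), so the hook is at or very near its stop. I'll push slightly further to confirm the stop by force.

arm_command:
  steps:
    - [[0,0.002,0],0,0]
    - [[0,0.004,0],0,0]
    - [[0,0.004,0],0,0]

```text
t: 6.58
tool_pos: [0.4983, -0.1885, 0.1565]
tool_rot: [[-0.149, 0.989, 0.001], [0.989, 0.149, -0.008], [-0.008, -0.0, -1.0]]
contact_force: [2.3, -13.9, -2.4]
finger_gap: -0.0
grip_force: 6.6
```

arm_command:
  steps:
    - [[0,-0.03,0],0,0]
    - [[-0.01,-0.03,0.05],0,0]
    - [[-0.03,-0.03,0.1],0,0]
    - [[-0.06,0.02,0.11],0,0]
    - [[-0.08,0.08,0.11],-0.05,0]
    - [[-0.08,0.14,0.11],-0.1,0.03]
    - [[-0.08,0.2,0.11],-0.15,0.055]
    - [[-0.08,0.26,0.11],-0.2,0.055]
    - [[-0.07,0.32,0.11],-0.25,0.055]
    - [[-0.05,0.36,0.11],-0.25,0.055]
    - [[-0.03,0.38,0.11],-0.25,0.055]
    - [[-0.03,0.38,0.11],-0.25,0.055]

```text
t: 8.07
tool_pos: [0.4682, 0.1998, 0.2659]
tool_rot: [[0.094, 0.996, -0.002], [0.996, -0.094, 0.002], [0.001, -0.002, -1.0]]
contact_force: [0.2, -0.2, -1.0]
finger_gap: 0.0551
grip_force: 0.0
```

```bash
python3 d.py w3 white_board slot_top black_board; python3 - <<'E'
from h import *
np.set_printoptions(precision=4,suppress=True)
s=state();print(s["t"],s["tool_pos"],s["tool_rot"][0],s["finger_gap"])
P=np.load("P.npy")
for x0 in (.494,.414):
    m=(P[...,2]>.17)&(P[...,2]<.184)&(abs(P[...,0]-x0)<.03)&(abs(P[...,1]-.26)<.09)
    Q=P[m];c=Q.mean(0);v=np.linalg.eigh(np.cov(Q[:,:2].T))[1][:,1]; e=(Q[:,:2]-c[:2])@v
    print(len(Q),c,np.degrees(np.arctan2(v[1],v[0])),Q.min(0),Q.max(0),e.min(),e.max())
E
```

```text
white_board [(0.97, array([0.4966, 0.2593, 0.0119]))]
slot_top [(0.95, array([0.4992, 0.2589, 0.1396])), (0.51, array([0.412 , 0.2663, 0.0113]))]
black_board [(0.91, array([0.4153, 0.2691, 0.0071])), (0.7, array([ 0.4562,  0.2672, -0.0032]))]
8.275 [0.4677 0.197  0.2661] [ 0.0978  0.9952 -0.0007] 0.05497701326488618
3060 [0.4957 0.2659 0.1759] 84.67407086897529 [0.4847 0.203  0.17  ] [0.5067 0.3195 0.1788] -0.06287066936015788 0.05341801639337761
3289 [0.4168 0.2733 0.1756] 84.68767473138014 [0.4048 0.2103 0.17  ] [0.4275 0.3269 0.1783] -0.06278755950698296 0.05341201752926295
```

View pics/w3.png

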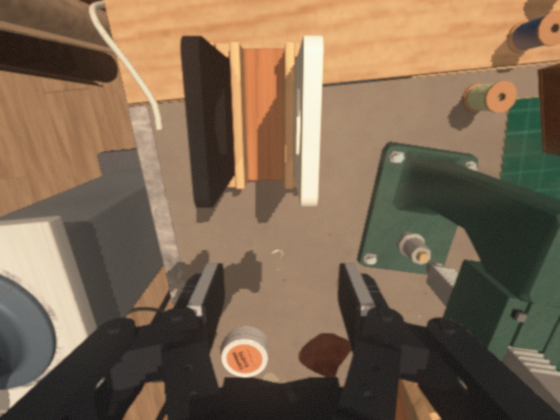

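The board tops show white at (310,120) and black at (200,120). The fingers are open, with the press well to the right at (450,230). The white board's centre comes out at about (0.495, 0.260), so the correction is +27 and +62 mm.

arm_command:
  steps:
    - [[0.015,0.04,0],0,0.055]
    - [[0.027,0.062,0],0,0.055]
    - [[0.027,0.062,0],0,0.055]
    - [[0.027,0.062,-0.04],0,0.055]
    - [[0.027,0.062,-0.08],0,0.055]
    - [[0.027,0.062,-0.11],0,0.055]
    - [[0.027,0.062,-0.124],0,0.055]
    - [[0.027,0.062,-0.124],0,0.055]

```text
t: 9.28
tool_pos: [0.4951, 0.2588, 0.1422]
tool_rot: [[0.098, 0.995, -0.001], [0.995, -0.098, -0.001], [-0.001, -0.001, -1.0]]
contact_force: [-0.7, -0.2, 1.2]
finger_gap: 0.0553
grip_force: 0.0
```

arm_command:
  steps:
    - [[0,0,0],0,0.005]
    - [[0,0,0],0,0.005]
    - [[0,0,0],0,0.005]
    - [[0,0,0],0,0.005]
    - [[0,0,0],0,0.005]
    - [[0,0,0],0,0.005]

```text
t: 10.02
tool_pos: [0.496, 0.2604, 0.1435]
tool_rot: [[0.097, 0.995, 0.002], [0.995, -0.097, 0.001], [0.001, 0.002, -1.0]]
contact_force: [-0.9, -1.5, 6.7]
finger_gap: 0.0112
grip_force: 59.6
```

arm_command:
  steps:
    - [[0,0,0.02],0,0.005]
    - [[0,0,0.045],0,0.005]
    - [[0,0,0.075],0,0.005]
    - [[0,0,0.11],0,0.005]
    - [[0,0,0.15],0,0.005]
    - [[0,0,0.19],0,0.005]
    - [[0,0,0.2],0,0.005]
    - [[0,0,0.2],0,0.005]

```text
t: 11.02
tool_pos: [0.4951, 0.2598, 0.3422]
tool_rot: [[0.097, 0.995, 0.0], [0.995, -0.097, -0.0], [-0.0, 0.0, -1.0]]
contact_force: [0.2, 0.1, -2.9]
finger_gap: 0.0111
grip_force: 58.8
```

arm_command:
  steps:
    - [[-0.01,-0.03,0],0,0.005]
    - [[-0.03,-0.075,0],0.03,0.005]
    - [[-0.055,-0.125,0],0.07,0.005]
    - [[-0.07,-0.175,0],0.11,0.005]
    - [[-0.075,-0.225,0],0.15,0.005]
    - [[-0.075,-0.275,0],0.19,0.005]
    - [[-0.075,-0.325,0],0.22,0.005]
    - [[-0.075,-0.375,0],0.248,0.005]
    - [[-0.075,-0.415,0],0.248,0.005]
    - [[-0.075,-0.443,0],0.248,0.005]
    - [[-0.075,-0.443,0],0.248,0.005]
    - [[-0.075,-0.443,0],0.248,0.005]

```text
t: 12.52
tool_pos: [0.4198, -0.182, 0.341]
tool_rot: [[-0.151, 0.988, -0.002], [0.988, 0.151, 0.002], [0.002, -0.002, -1.0]]
contact_force: [-0.3, 0.6, -2.5]
finger_gap: 0.0114
grip_force: 58.7
```

```bash
python3 d.py w4 hook_tip hook_seat hook_pivot white_board slot_top; python3 - <<'E'
from h import *
np.set_printoptions(precision=4,suppress=True)
s=state();print(s["t"],s["tool_pos"],s["finger_gap"],s["contact_force"])
for c in ("scene","top"):
    im,d=camera(c);cv2.imwrite(f"pics/{c}2.png",im)
    for n in ["hook_tip","hook_pivot","hook_seat","white_board","slot_top"]: print(c,n,[(round(x["conf"],2),w(c,x["xyz"])) for x in landmark_of(n,c)[:2]])
E
```

```text
hook_tip [(0.89, array([ 0.4742, -0.1772,  0.1846]))]
hook_seat [(0.87, array([ 0.5367, -0.1663,  0.1664])), (0.15, array([ 0.6107, -0.2209, -0.0023]))]
hook_pivot [(0.83, array([ 0.6052, -0.16  ,  0.1657]))]
white_board [(0.49, array([ 0.393 , -0.0606, -0.0017]))]
slot_top []
12.825 [ 0.4204 -0.1824  0.3424] 0.010981873893836999 [ 0.8684 -0.4389 -1.7161]
scene hook_tip [(0.6, array([ 0.475 , -0.1817,  0.1851])), (0.42, array([ 0.6111, -0.2257,  0.0044]))]
scene hook_pivot [(0.59, array([ 0.4256, -0.1836,  0.3416])), (0.57, array([ 0.6   , -0.158 ,  0.1618]))]
scene hook_seat [(0.53, array([ 0.5354, -0.1642,  0.17  ])), (0.36, array([0.4545, 0.2662, 0.0033]))]
scene white_board [(0.71, array([ 0.4176, -0.1814,  0.2141]))]
scene slot_top [(0.64, array([ 0.4212, -0.1822,  0.3396]))]
top hook_tip [(0.52, array([ 0.4741, -0.1757,  0.1853]))]
top hook_pivot [(0.56, array([ 0.5979, -0.162 ,  0.163 ]))]
top hook_seat [(0.51, array([ 0.5378, -0.1633,  0.1702]))]
top white_board []
top slot_top []
```

View pics/w4.png

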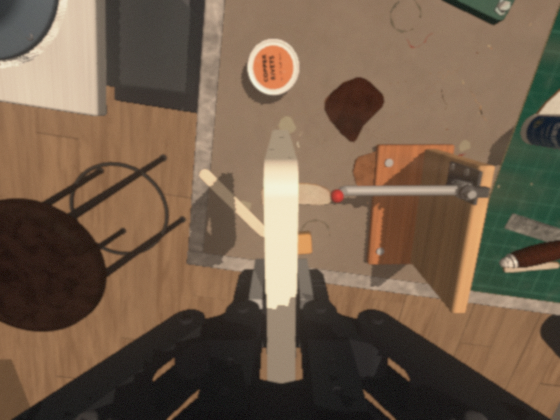

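The wrist view shows the held board edge-on at column 282 and the hook bar at row 190, from its tip (338,196) to the hinge (470,190). The board is square to the bar and nearly centred, with the tin clear at (273,67).

arm_command:
  steps:
    - [[0,-0.002,-0.04],0,0.005]
    - [[0,-0.002,-0.08],0,0.005]
    - [[0,-0.002,-0.115],0,0.005]
    - [[0,-0.002,-0.136],0,0.005]
    - [[0,-0.002,-0.136],0,0.005]
    - [[0,-0.002,-0.136],0,0.005]

```text
t: 14.18
tool_pos: [0.4212, -0.1853, 0.2073]
tool_rot: [[-0.15, 0.989, 0.002], [0.989, 0.15, -0.001], [-0.001, 0.002, -1.0]]
contact_force: [0.5, 0.3, -2.8]
finger_gap: 0.0109
grip_force: 58.9
```

```bash
python3 - <<'E'
from h import *
np.set_printoptions(precision=4,suppress=True)
s=state();print(s["t"],s["tool_pos"],s["finger_gap"],s["contact_force"])
c="scene"
im,d=camera(c)
for n in ["hook_tip","white_board","slot_top"]: print(c,n,[(round(x["conf"],2),w(c,x["xyz"])) for x in landmark_of(n,c)[:2]])
x,y=px(c,[.46,-.18,.17]).astype(int);print(x,y)
cv2.imwrite("pics/s3.png",cv2.resize(im[max(0,y-60):y+60,max(0,x-80):x+80],None,fx=4,fy=4,interpolation=2))
E
```

```text
14.175 [ 0.4212 -0.1853  0.2073] 0.01092519430984445 [ 0.4942  0.3303 -2.7635]
scene hook_tip [(0.15, array([ 0.3889, -0.0592,  0.0004]))]
scene white_board [(0.8, array([ 0.4198, -0.1867,  0.0769]))]
scene slot_top [(0.71, array([ 0.4245, -0.1862,  0.2038]))]
310 282
```

View pics/s3.png

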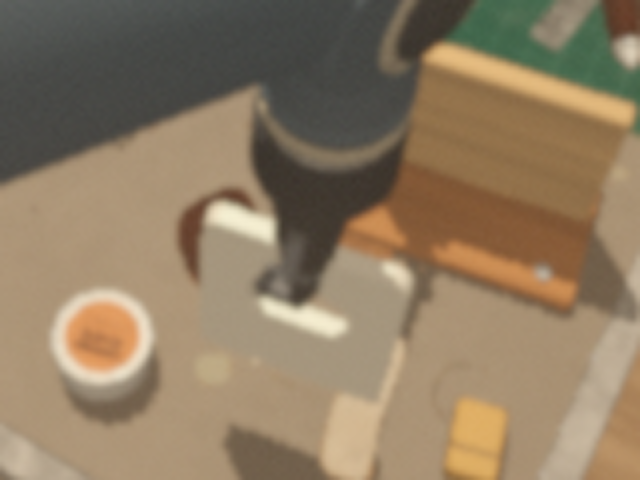

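The crop shows the board held upright in front of the hook. Its lower edge is at 0.077 and the ridge at 0.204, as planned, so I can slide it over the tip.

arm_command:
  steps:
    - [[0.012,0.002,0],0,0.005]
    - [[0.024,0.004,0],0,0.005]
    - [[0.034,0.005,0],0,0.005]
    - [[0.044,0.007,0],0,0.005]
    - [[0.054,0.008,0],0,0.005]
    - [[0.064,0.01,0],0,0.005]
    - [[0.074,0.011,0],0,0.005]
    - [[0.084,0.013,0],0,0.005]
    - [[0.094,0.014,0],0,0.005]
    - [[0.104,0.016,0],0,0.005]
    - [[0.114,0.017,0],0,0.005]
    - [[0.114,0.017,0],0,0.005]

```text
t: 15.88
tool_pos: [0.5352, -0.1678, 0.2063]
tool_rot: [[-0.151, 0.989, 0.0], [0.989, 0.151, 0.0], [0.0, 0.0, -1.0]]
contact_force: [-0.3, 0.4, -3.0]
finger_gap: 0.0112
grip_force: 58.9
```

```bash
python3 d.py w5 hook_tip hook_seat hook_pivot; python3 - <<'E'
from h import *
np.set_printoptions(precision=4,suppress=True)
s=state();print(s["t"],s["tool_pos"],s["contact_force"])
for c in ("scene","top"):
    im,d=camera(c)
    for n in ["hook_tip","hook_pivot","white_board","slot_top"]: print(c,n,[(round(x["conf"],2),w(c,x["xyz"])) for x in landmark_of(n,c)[:2]])
E
```

```text
hook_tip [(0.61, array([ 0.4749, -0.1796,  0.1805]))]
hook_seat []
hook_pivot [(0.84, array([ 0.6051, -0.1587,  0.1642]))]
16.075 [ 0.534  -0.1682  0.2063] [ 0.2542  0.597  -2.8475]
scene hook_tip [(0.56, array([ 0.4737, -0.1802,  0.1871]))]
scene hook_pivot []
scene white_board [(0.58, array([ 0.5297, -0.1668,  0.0759]))]
scene slot_top [(0.8, array([ 0.5354, -0.1672,  0.2052])), (0.49, array([ 0.3902, -0.061 ,  0.0051]))]
top hook_tip [(0.61, array([ 0.4771, -0.1746,  0.1834]))]
top hook_pivot [(0.62, array([ 0.5966, -0.1589,  0.1656])), (0.59, array([0.4559, 0.2654, 0.0026]))]
top white_board [(0.73, array([ 0.5355, -0.1654,  0.0728]))]
top slot_top [(0.58, array([ 0.5354, -0.1681,  0.2051]))]
```

View pics/w5.png

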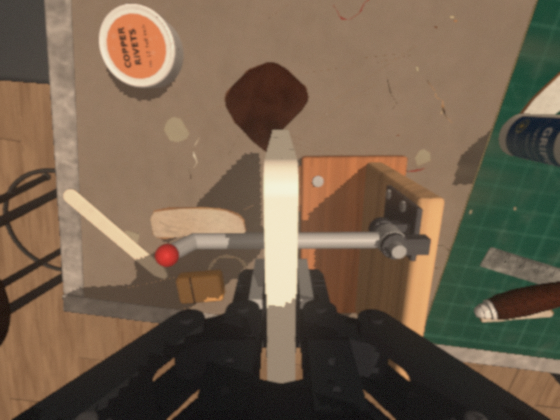

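The bar (row 240) passes through the board at column 282, with the red tip to the left at (167,255) and the hinge to the right. Lowering it now.

arm_command:
  steps:
    - [[0,0,-0.01],0,0.005]
    - [[0,0,-0.02],0,0.005]
    - [[0,0,-0.027],0,0.005]
    - [[0,0,-0.031],0,0.005]
    - [[0,0,-0.034],0,0.005]
    - [[0,0,-0.034],0,0.005]

```text
t: 17.32
tool_pos: [0.5344, -0.1681, 0.1733]
tool_rot: [[-0.15, 0.989, -0.0], [0.989, 0.15, -0.001], [-0.001, -0.0, -1.0]]
contact_force: [-2.4, -0.0, 3.7]
finger_gap: 0.0114
grip_force: 59.8
```

arm_command:
  steps:
    - [[0,0,-0.001],0,0.005]
    - [[0,0,-0.001],0,0.02]
    - [[0,0,-0.001],0,0.035]
    - [[0,0,-0.001],0,0.035]
    - [[0,0,-0.001],0,0.035]
    - [[0,0,-0.001],0,0.035]

```text
t: 18.08
tool_pos: [0.5344, -0.1681, 0.1712]
tool_rot: [[-0.15, 0.989, 0.0], [0.989, 0.15, 0.0], [0.0, 0.0, -1.0]]
contact_force: [-0.3, -0.3, -0.1]
finger_gap: 0.0348
grip_force: 0.0
```

arm_command:
  steps:
    - [[0,0,0.01],0,0.035]
    - [[0,0,0.03],0,0.035]
    - [[0,0,0.06],0,0.035]
    - [[-0.01,0,0.1],0,0.035]
    - [[-0.04,0,0.14],0,0.035]
    - [[-0.08,-0.02,0.16],0,0.035]
    - [[-0.12,-0.05,0.16],0,0.035]
    - [[-0.15,-0.09,0.16],0,0.035]
    - [[-0.17,-0.13,0.16],0,0.035]
    - [[-0.18,-0.17,0.16],0,0.035]
    - [[-0.18,-0.17,0.16],0,0.035]
    - [[-0.18,-0.17,0.16],0,0.035]

```text
t: 19.58
tool_pos: [0.3548, -0.3373, 0.3317]
tool_rot: [[-0.151, 0.988, 0.001], [0.988, 0.151, 0.0], [0.0, 0.001, -1.0]]
contact_force: [0.2, 0.4, 0.1]
finger_gap: 0.0345
grip_force: 0.0
```

```bash
python3 - <<'E'
from h import *
np.set_printoptions(precision=4,suppress=True)
s=state();print(s["t"],s["tool_pos"],s["contact_force"],s["joint_velocities"])
for c in ("top","scene"):
    im,d=camera(c)
    for n in ["hook_tip","hook_seat","hook_pivot","white_board","slot_top","black_board","rivet_tin","beeswax","glue_bottle"]: print(c,n,[(round(x["conf"],2),w(c,x["xyz"])) for x in landmark_of(n,c)[:1]])
x,y=px(c,[.53,-.18,.13]).astype(int)
cv2.imwrite("pics/s4.png",cv2.resize(im[max(0,y-60):y+60,max(0,x-80):x+80],None,fx=4,fy=4,interpolation=2))
E
```

```text
19.575 [ 0.3548 -0.3373  0.3317] [0.2467 0.4308 0.0676] [-0.7557 -0.3056 -0.9216  0.3251  0.0478 -0.0413 -0.0465]
top hook_tip [(0.42, array([ 0.4744, -0.1754,  0.1863]))]
top hook_seat [(0.73, array([ 0.5354, -0.1641,  0.1711]))]
top hook_pivot [(0.61, array([ 0.601 , -0.1611,  0.1633]))]
top white_board [(0.89, array([ 0.534 , -0.1691,  0.0404]))]
top slot_top [(0.91, array([ 0.535 , -0.1695,  0.1742]))]
top black_board [(0.48, array([0.4166, 0.2647, 0.0088]))]
top rivet_tin [(0.71, array([ 0.3937, -0.0647,  0.0002]))]
top beeswax [(0.52, array([ 0.4621, -0.3058,  0.0015]))]
top glue_bottle [(0.72, array([ 0.7706, -0.084 ,  0.0033]))]
scene hook_tip []
scene hook_seat []
scene hook_pivot []
scene white_board []
scene slot_top []
scene black_board []
scene rivet_tin [(0.51, array([ 0.3877, -0.0553,  0.0023]))]
scene beeswax [(0.55, array([ 0.4588, -0.3013,  0.0032]))]
scene glue_bottle [(0.8, array([ 0.7719, -0.0848,  0.0047]))]
```

View pics/s4.png

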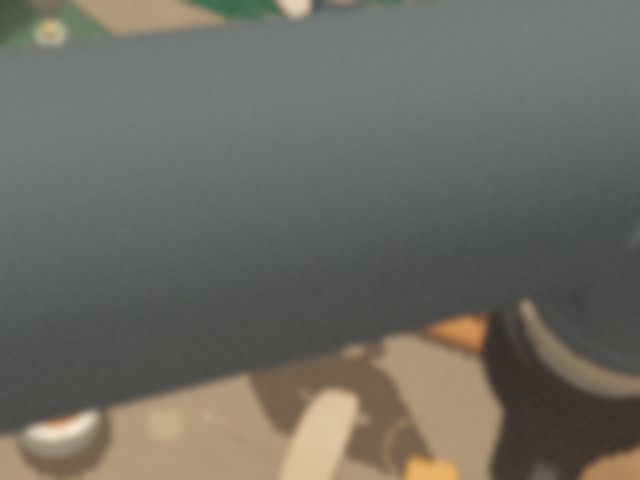

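The arm hides the view here, but the top camera puts the board hanging at lower edge 0.040 on the open hook, with nothing else moved. I'll hand in.

```bash
python3 -c "
from bench import *
print(finish_job())"
```

```text
the job is handed in; nothing more can be done
None
```

The hook is swung fully out against its stop and the white board hangs on it behind the upturned tip, released. The last top-camera readings agree with this and put the black board, tin, wax and glue bottle where they started; the job was handed in at about 20 s.

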